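# Un-nest the clear bins on the mudroom bench

### The arm

A 6-joint arm with a two-finger parallel gripper is mounted at the origin on the work surface. World frame = base frame: x ahead of the robot, y to its left, z up, the work surface at z = 0. Lengths are in mm, angles in rad, forces in N, time in s.
With the tool pointing down it reaches from about 350 to 975 mm from the base axis. Payload 7.1 kg.
Tool frame: the origin (TCP) lies at the very end of the fingers, on their centre line; the grasp point (between the pads) lies 19 mm behind it (ctrl.tcp_to_grasp is the distance from the TCP to the grasp point, in mm); z points along the fingers, x is the direction in which the jaws open and shut, and the axes are right-handed (so a half turn about z gives the same grasp; the last joint's range is limited). The gripper opens to 88 mm and grips with 3 to 60 N. Pads are 20 mm wide; open, the fingers measure 115 mm over their backs; the gripper's body (75 mm by 178 mm) begins 61 mm behind the grasp point.
Start: joints at [1.307, 0.423, 1.63, -0, 1.089, -0.019], TCP at [151.445, 606.357, 222.675] pointing down, gripper open.
Joint ranges: [-3, 3], [-0.9, 2.11], [0.09, 2.58], [-1.31, 4.45], [0.11, 2.69], [-2.54, 2.54]. Speed limits (rad/s): [2.39, 2.39, 3.01, 3.14, 3.14, 3.14].

### API

Orientations are given as a rotation vector (axis times angle).
In Python, from workcell import get_obs, viewer, ctrl, masks_of gives the robot as it stands. The module is installed in compiled form; this text tells all that it offers.
- The arm moves only by the shell command python3 -m inch 'ROWS'. ROWS is JSON, a list of rows, each an object of numbers: "tx", "ty", "tz": the shift along the tool's x, y, z in cm; "ax", "ay", "az": the turn, a rotation vector about the tool's x, y, z in degrees; "jaw": the opening, from 0 (shut) to 1 (fully open). In form: [{"tx": .., "ty": .., "tz": .., "ax": .., "ay": .., "az": .., "jaw": ..}, ...]. A call has 1 to 12 rows; each row shifts and turns the commanded pose from where the row before left it, along the tool's axes as they then stand; what a row does not reach is not made up. A row lasts 1/8 s, in which the tool goes at most 62.5 mm and 10.7 degrees, less where a joint would pass 70% of its speed; a pose out of reach is approached as far as the arm can. A call is refused whole if a number of a shift passes 6.25 or a number of a turn 10.7, either way. A call with a gripper value outside its range is refused whole. The fingers move at their own pace and stop on an object; the grip force is fixed at half the most. Time passes only in rows, so rows that do not move let the fingers close. It gives the time, the measured TCP pose, the force and the opening at its end, in the units of the state.
- get_obs(): the state, without advancing time (a new reading comes with each control period).
- viewer.get_image(name): name is "scene" or "top" or "wrist"; returns (picture, depth): 420x560x3 uint8, red, green, blue; 420x560 float32, mm along the optical axis (not along the pixel's ray), 0 where there is no reading.
- viewer.get_calibration(name): a dict with "fx", "fy", "cx", "cy" (pixels), "rvec" (rotation vector, rad) and "tvec" (3), from world to camera coordinates, as OpenCV has them. Camera axes: x right, y down, z forward; pixel columns grow to the right and rows downward; lengths in mm; the calibration is good to about 2 mm. A picture is of the moment at which its call begins: read the wrist's pose just before it. get_calibration takes no time and is no camera call; for the wrist camera it gives the pose at the moment of the call.
- ctrl.close_job(): hands the job in, once; it reports no verdict.
Trained networks look in the newest picture that a camera, given by its name, has taken for a name from the list of things; names that differ only in an ending like _2 or _b are one class to them, and where a whole thing is asked for, a point or a joint stands for the part that bears it (a point fixed in the world has none). Each returns a list of dicts, best first, with "score" (0 to 1); they miss things now and then, are a little off and sometimes report something else, mostly with a low value. They report only what shows in the picture. A call takes as long as a camera call. They do not tell look-alikes from the thing itself.
- masks_of(camera, thing): "pixels" (420x560 bool, what is visible of it) and "location" ([column, row] in pixels, amid what is visible of it).
The state is a dict: "t": time; "qpos": joint angles; "qvel": joint speeds; "joint_torque": joint torques, N m; "ee_pos": TCP position; "orientation": TCP orientation; "ft_force": force on the tool from outside, world axes, zero at the start; "moment": the same for the moment, N m; "width": finger opening in mm.
Only numpy, scipy, OpenCV 4.12 (cv2) and the standard library are available. Lean on these libraries where they do the work, as an engineer would, in place of code of your own. Each camera call takes 0.05 s, during which the arm holds its last target. There are 200 camera calls.

### The job

Take the nested set apart in reverse order: first move the white egg-carton shell off the bins to lie flat, domes up, on the wooden riser at their closed end, quite clear of them, without letting it fall. Only then draw the blue-rimmed inner bin, with the red bike bell in it, out of the outer bin's open end and leave it flat on the bench in front of that opening, about 2 to 10 cm clear. Leave the bottle opener and the brass tin where they are.

Things in the scene. Friction and masses are not known exactly. Their poses are not given: they have to be found in the camera images.
- outer_bin: Clear plastic outer bin with a grey rim, screwed to the bench (it cannot move). 130 mm wide (its x) by 180 mm long (its y), rim 75 mm above the bench; walls 4 mm, floor 3 mm. Open at the top and at its whole -y end; closed by a wall at its +y end. Origin: centre of its underside; z up.
- inner_bin: Loose clear plastic bin with a blue rim, 0.1 to 0.25 kg, on the floor of the outer bin, 6 mm play each side. 110 (its x) by 166 (its y) by 60 mm high; walls and floor 4 mm, open top. Origin: centre of its underside; axes nearly parallel to the outer bin's. Slides out to the outer bin's -y, e.g. pushed from inside on its -y wall by fingers put down into it; then drops 3 mm to the bench.
- egg_carton: Loose white egg-carton shell, upside down, 3 by 4 domes, 0.05 to 0.1 kg, lying on the outer bin's rims, covering both bins. Flange 146 (its x) by 190 mm (its y), 4 mm thick at its foot; above it an upright-sided block 134 by 178 mm up to 22 mm; domes up to 38 mm. Origin: centre of its underside; y along the outer bin's y. Slides along the rims to the riser if pushed low on its -y side.
- riser: Fixed wooden shelf stand about 5 mm from the closed (+y) end of the outer bin, parallel to it, shifted sideways by up to 15 mm. Top 180 (its x) by 240 mm (its y), 72 mm above the bench: 3 mm lower than the outer bin's rim. Origin: centre of its footprint at bench level; y points away from the bins.
- bike_bell: Red dome bicycle bell, 53 mm diameter, 38 mm high, 0.09 kg, standing loose in the +y half of the inner bin. Origin: centre of its underside, z up.
- bottle_opener: Steel bottle opener lying on the bench, 130 mm long, 10 mm thick. Origin near its middle. Bystander.
- wax_tin: Round brass-coloured tin, 76 mm diameter, 26 mm high. Origin: centre of its underside. Bystander.
There are look-alikes about, which are no part of the job. Several things have the shape of the egg_carton; the one meant has the colours described above.

How it is judged (in metres and radians):
On the way, in this order (a step that is already met when the one before it is completed fails the run):
1. the egg-carton shell lies flat on the riser, off the bins (x of egg_carton in the frame of riser between -0.045 and 0.045 m and y of egg_carton in the frame of riser between -0.025 and 0.06 m and z of egg_carton in the frame of riser between 0.064 and 0.08 m and angle between egg_carton's own z axis and vertical below 0.1 rad and linear speed of egg_carton below 0.02 m/s), for 0.3 s.
2. the inner bin has been drawn clear of the outer bin and stands on the bench (y of inner_bin in the frame of outer_bin between -0.3 and -0.188 m and x of inner_bin in the frame of outer_bin between -0.09 and 0.09 m and height (world z) of inner_bin below 0.006 m and angle between inner_bin's own z axis and vertical below 0.08 rad), for 0.2 s.
At the end, for the whole second after the job is handed in: Egg-carton shell flat, domes up, on the riser: within 45 mm sideways of its middle, 25 mm short to 60 mm beyond it along y. Inner bin flat on the bench before the open end: origin 188 to 300 mm from the outer bin's along -y, within 90 mm sideways. Bell in the inner bin. All at rest (all of step 1 and all of step 2 and x of bike_bell in the frame of inner_bin between -0.053 and 0.053 m and y of bike_bell in the frame of inner_bin between -0.081 and 0.081 m and z of bike_bell in the frame of inner_bin below 0.05 m and linear speed of each of inner_bin, bike_bell below 0.02 m/s); the robot touches nothing.
It fails at once if the inner bin is drawn out (over 25 mm) while the egg-carton shell is still on the bins (distance of inner_bin from where it was at the start of the episode above 0.025 m and y of egg_carton in the frame of riser below -0.06 m).
It fails at once if the egg-carton shell falls towards the bench (height (world z) of egg_carton below 0.055 m).
It fails at once if the inner bin is tipped over 35 degrees (angle between inner_bin's own z axis and vertical above 0.6 rad).
It fails at once if a bystander (bottle opener or tin) is shifted by more than 40 mm (distance of any of bottle_opener, wax_tin from where it was at the start of the episode above 0.04 m).
It also fails if it takes over 48 s, if anything falls off the work surface, if the arm or the gripper's body presses on something with over 40 N, if the wrist force passes 120 N, or if a joint passes its speed limit or range.

## Working session

There is one attempt and no reset: what is moved stays moved. The work goes in short steps, Python scripts to look and compute and a shell command to move; the robot and the scene stay as the last step left them, time stands still between calls to the robot, and variables do not carry over. Pictures are saved under pics/ and viewed, about 8 in all and at most 12, crops included, and the job is handed in when it is done.

```bash
mkdir -p pics
cat > h.py <<'E'
import numpy as np,cv2
from workcell import get_obs, viewer, ctrl, masks_of
from scipy.spatial.transform import Rotation as R
def cloud(name):
    c=viewer.get_calibration(name); im,d=viewer.get_image(name)
    v,u=np.mgrid[:420,:560]; P=np.stack([(u-c['cx'])/c['fx']*d,(v-c['cy'])/c['fy']*d,d],-1)
    Rm=R.from_rotvec(c['rvec']).as_matrix()
    W=(P-np.array(c['tvec']))@Rm; W[d==0]=np.nan
    return im,W
def save(n,im): cv2.imwrite('pics/'+n,cv2.cvtColor(im,cv2.COLOR_RGB2BGR))
E
python3 - <<'E'
from h import *
s,Ws=cloud('scene'); 
np.set_printoptions(precision=1,suppress=True)
for nm in ['scene','top']:
    im,W=cloud(nm); save(nm+'.png',im); np.save(nm+'.npy',W)
    for t in ['egg_carton','outer_bin','inner_bin','riser','wax_tin','bottle_opener']:
        for m in masks_of(nm,t):
            p=W[m['pixels']]; p=p[~np.isnan(p[:,0])]
            print(nm,t,round(m['score'],2),m['location'],np.median(p,0) if len(p) else '',np.percentile(p,2,axis=0) if len(p) else '',np.percentile(p,98,axis=0)if len(p) else '')
o=get_obs();print(o['t'],o['ee_pos'],R.from_rotvec(o['orientation']).as_matrix())
E
```

```text
scene egg_carton 0.93 [288.4, 195.1] [515.7  18.9 101.6] [432.  -54.4  77.8] [571.3 115.2 113.7]
scene egg_carton 0.68 [298.3, 139.6] [269.7 230.1  27.2] [177.1 155.3   2.1] [349.7 331.1  39. ]
scene outer_bin 0.87 [304.9, 232.4] [555.5  22.6  31.5] [420.2 -50.5   1.5] [571.6 120.9  64.4]
scene inner_bin 0.66 [255.4, 234.1] [482.  -37.3  23.3] [429.7 -44.8   4.4] [528.1 -28.8  40.7]
scene riser 0.64 [384.2, 175.9] [558.9 247.2  72.1] [444.9 135.7  11.6] [631.6 370.9  74.1]
scene riser 0.2 [351.1, 310.4] [716.7 -18.1   9.3] [654.3 -30.    0.9] [787.5   7.2  11.8]
scene wax_tin 0.55 [256.8, 231.8] [484.9 -37.9  23.5] [429.7 -59.9   3.1] [541.5 -28.8  76.8]
scene bottle_opener 0.81 [352.6, 310.1] [716.7 -17.9   9.5] [655.8 -29.5   5.3] [786.    6.1  11.8]
top egg_carton 0.95 [275.3, 205.4] [490.1  42.6 103.4] [421.4 -48.   77.5] [565.5 133.8 114.1]
top egg_carton 0.89 [174.8, 329.4] [253.9 244.1  28.4] [160.2 160.9   2.3] [349.1 330.3  39.4]
top riser 0.71 [163.9, 193.3] [531.1 260.6  71.9] [441.1 144.8  68.8] [624.6 377.7  74.9]
top wax_tin 0.71 [379.0, 105.6] [ 725.5 -178.8   25.4] [ 694.3 -214.1    3.6] [ 762.  -145.3   28.8]
top wax_tin 0.35 [273.3, 206.0] [490.1  42.6 103.2] [421.  -48.3  76.9] [566.4 133.9 114.1]
top bottle_opener 0.56 [303.0, 120.9] [700.8 -14.6   8.8] [653.3 -27.8   2.1] [787.6  11.5  11.8]
top bottle_opener 0.35 [275.5, 208.3] [489.9  40.9 103.6] [421.5 -48.1  77.5] [564.1 132.3 114.1]
0.75 [151.5 606.4 222.7] [[ 0.2  1.   0. ]
 [ 1.  -0.2  0. ]
 [ 0.   0.  -1. ]]
```

Run:
```python
from h import *
np.set_printoptions(precision=2,suppress=True)
W=np.load('top.npy')
im=cv2.imread('pics/top.png');im2=cv2.imread('pics/scene.png');cv2.imwrite('pics/both.png',cv2.resize(np.vstack([im[60:360],im2[60:360]]),(560,600)))
def rect(sel):
    p=W[sel][:,:2].astype(np.float32); c,s,a=cv2.minAreaRect(p); print(c,s,a,len(p))
z=W[...,2];x=W[...,0];y=W[...,1]
def clean(m):
    m=m.astype(np.uint8); m=cv2.morphologyEx(m,cv2.MORPH_OPEN,np.ones((3,3)))
    n,l,st,_=cv2.connectedComponentsWithStats(m);k=1+np.argmax(st[1:,4]);return l==k
rect(clean((z>88)&(x>400)&(x<600)&(y<160)&(y>-80)))
rect(clean((z>76)&(x>400)&(x<600)&(y<160)&(y>-80)))
rect(clean((z>66)&(z<75.5)&(x>400)&(x<660)&(y<420)&(y>120)))
print(get_obs()['orientation'],R.from_rotvec(get_obs()['orientation']).as_matrix())
```

```text
(496.2795715332031, 43.1003303527832) (178.30612182617188, 134.48390197753906) 81.0445785522461 6280
(496.4593811035156, 43.31275939941406) (190.73728942871094, 146.41075134277344) 81.090576171875 6975
(534.3490600585938, 262.0263671875) (241.05445861816406, 180.953125) 80.63431549072266 10395
[-2.48 -1.93 -0.  ] [[ 0.24  0.97  0.  ]
 [ 0.97 -0.24  0.  ]
 [ 0.    0.   -1.  ]]
```

View pics/both.png

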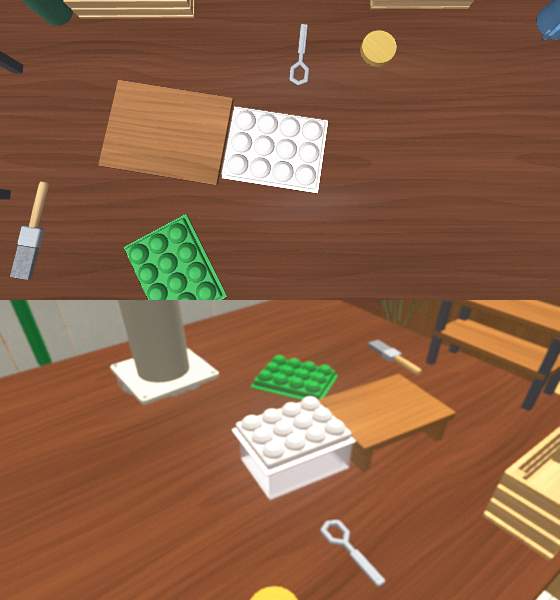

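The top view shows the white carton amid the bins at about (275,205), the riser to its left and the green look-alike at lower left. The opener and the tin are well away. The measured sizes match the given ones (190.7×146.4, 241×181). First I turn the tool to line up with the bins.

```bash
python3 -m inch '[{"az":10.67},{"az":10.67},{"az":10.67},{"az":10.67},{"az":10.67},{"az":10.67},{"az":10.67},{"az":10.67},{"tz":-2}]'
python3 - <<'E'
from h import *
np.set_printoptions(precision=3,suppress=True)
o=get_obs();M=R.from_rotvec(o['orientation']).as_matrix();print(M,o['qpos'],M.T@(np.array([477,-80,220])-o['ee_pos']))
E
```

```text
[[ 0.242  0.97   0.   ]
 [ 0.97  -0.242  0.   ]
 [ 0.     0.    -1.   ]] [ 1.307  0.423  1.63  -0.     1.089 -0.019] [-587.008  482.188    2.7  ]$[0]: bad value
```

```bash
python3 -m inch '[{"tx":0,"ty":0,"tz":0,"ax":0,"ay":0,"az":10.67,"jaw":1},{"tx":0,"ty":0,"tz":0,"ax":0,"ay":0,"az":10.67,"jaw":1},{"tx":0,"ty":0,"tz":0,"ax":0,"ay":0,"az":10.67,"jaw":1},{"tx":0,"ty":0,"tz":0,"ax":0,"ay":0,"az":10.67,"jaw":1},{"tx":0,"ty":0,"tz":0,"ax":0,"ay":0,"az":10.67,"jaw":1},{"tx":0,"ty":0,"tz":0,"ax":0,"ay":0,"az":10.67,"jaw":1},{"tx":0,"ty":0,"tz":0,"ax":0,"ay":0,"az":10.67,"jaw":1},{"tx":0,"ty":0,"tz":0,"ax":0,"ay":0,"az":10.67,"jaw":1},{"tx":0,"ty":0,"tz":-2,"ax":0,"ay":0,"az":0,"jaw":1}]'
cat > to.py <<'E'
from h import *
import sys
np.set_printoptions(precision=3,suppress=True)
o=get_obs();M=R.from_rotvec(o['orientation']).as_matrix()
print('tool x angle',np.degrees(np.arctan2(M[1,0],M[0,0])),'pos',o['ee_pos'],'t',o['t'],'ft',o['ft_force'])
if len(sys.argv)>3: print('cm in tool:',M.T@(np.array([float(a) for a in sys.argv[1:4]])-o['ee_pos'])/10)
E
python3 to.py 477 -80 220
```

```text
t: 1.88
ee_pos: [151.2, 605.3, 241.3]
orientation: [3.127, -0.26, -0.001]
ft_force: [0.2, 0.1, -0.1]
width: 87.9
tool x angle -9.505963128264712 pos [151.152 605.288 241.345] t 1.875 ft [ 0.236  0.125 -0.12 ]
cm in tool: [43.456 62.199  2.333]
```

```bash
python3 -m inch '[{"tx":3.1,"ty":4.44,"tz":0,"ax":0,"ay":0,"az":0,"jaw":1},{"tx":3.1,"ty":4.44,"tz":0,"ax":0,"ay":0,"az":0,"jaw":1},{"tx":3.1,"ty":4.44,"tz":0,"ax":0,"ay":0,"az":0,"jaw":1},{"tx":3.1,"ty":4.44,"tz":0,"ax":0,"ay":0,"az":0,"jaw":1},{"tx":3.1,"ty":4.44,"tz":0,"ax":0,"ay":0,"az":0,"jaw":1},{"tx":3.1,"ty":4.44,"tz":0,"ax":0,"ay":0,"az":0,"jaw":1},{"tx":3.1,"ty":4.44,"tz":0,"ax":0,"ay":0,"az":0,"jaw":1},{"tx":3.1,"ty":4.44,"tz":0,"ax":0,"ay":0,"az":0,"jaw":1},{"tx":3.1,"ty":4.44,"tz":0,"ax":0,"ay":0,"az":0,"jaw":1},{"tx":3.1,"ty":4.44,"tz":0,"ax":0,"ay":0,"az":0,"jaw":1},{"tx":3.1,"ty":4.44,"tz":0,"ax":0,"ay":0,"az":0,"jaw":1},{"tx":3.1,"ty":4.44,"tz":0,"ax":0,"ay":0,"az":0,"jaw":1}]'
python3 to.py 477 -80 82
```

```text
t: 3.38
ee_pos: [432.3, 18.2, 243.1]
orientation: [-3.131, 0.257, -0.002]
ft_force: [1.0, -0.7, -0.4]
width: 87.7
tool x angle -9.401572580355124 pos [432.288  18.241 243.065] t 3.375 ft [ 1.038 -0.706 -0.371]
cm in tool: [ 5.999  8.967 16.11 ]
```

```bash
python3 -m inch '[{"tx":2,"ty":3,"tz":0,"ax":0,"ay":0,"az":0,"jaw":1},{"tx":2,"ty":3,"tz":0,"ax":0,"ay":0,"az":0,"jaw":1},{"tx":2,"ty":3,"tz":0,"ax":0,"ay":0,"az":0,"jaw":1},{"tx":0,"ty":0.2,"tz":4,"ax":0,"ay":0,"az":0,"jaw":1},{"tx":0,"ty":0,"tz":4,"ax":0,"ay":0,"az":0,"jaw":1},{"tx":0,"ty":0,"tz":4,"ax":0,"ay":0,"az":0,"jaw":1},{"tx":0,"ty":0,"tz":4,"ax":0,"ay":0,"az":0,"jaw":1},{"tx":0,"ty":0,"tz":0,"ax":0,"ay":0,"az":0,"jaw":1},{"tx":0,"ty":0,"tz":0,"ax":0,"ay":0,"az":0,"jaw":1}]'
python3 to.py 480.3 -54.5 81; python3 to.py 519.8 174.2 81 | tail -1
```

```text
t: 4.5
ee_pos: [476.6, -80.7, 83.7]
orientation: [3.131, -0.257, 0.002]
ft_force: [0.1, -0.2, -0.2]
width: 87.8
tool x angle -9.382951181889508 pos [476.557 -80.66   83.721] t 4.5 ft [ 0.112 -0.177 -0.216]
cm in tool: [-0.058 -2.642  0.272]
cm in tool: [  0.111 -25.85    0.271]
```

```bash
python3 -m inch '[{"tx":0,"ty":-1,"tz":0.25,"ax":0,"ay":0,"az":0,"jaw":1},{"tx":0,"ty":-0.6,"tz":0,"ax":0,"ay":0,"az":0,"jaw":1},{"tx":0,"ty":-0.4,"tz":0,"ax":0,"ay":0,"az":0,"jaw":1},{"tx":0,"ty":-0.4,"tz":0,"ax":0,"ay":0,"az":0,"jaw":1},{"tx":0,"ty":-0.6,"tz":0,"ax":0,"ay":0,"az":0,"jaw":1},{"tx":0,"ty":-0.8,"tz":0,"ax":0,"ay":0,"az":0,"jaw":1},{"tx":0,"ty":-0.8,"tz":0,"ax":0,"ay":0,"az":0,"jaw":1},{"tx":0,"ty":-0.8,"tz":0,"ax":0,"ay":0,"az":0,"jaw":1},{"tx":0,"ty":-0.8,"tz":0,"ax":0,"ay":0,"az":0,"jaw":1},{"tx":0,"ty":-0.4,"tz":0,"ax":0,"ay":0,"az":0,"jaw":1}]'
cat > cart.py <<'E'
from h import *
import sys
im,W=cloud('top'); save(sys.argv[1],im)
z=W[...,2];x=W[...,0];y=W[...,1]
white=(im.min(-1)>150)&((im.max(-1).astype(int)-im.min(-1))<40)
m=white&(z>70)&(z<118)&(x>380)&(x<660)&(y>-80)&(y<400)
m=cv2.morphologyEx(m.astype(np.uint8),cv2.MORPH_OPEN,np.ones((3,3)))
n,l,st,_=cv2.connectedComponentsWithStats(m);k=1+np.argmax(st[1:,4])
p=W[l==k]
c,s,a=cv2.minAreaRect(p[:,:2].astype(np.float32)); print('rect',c,s,a,'ztop',np.percentile(p[:,2],[2,50,98]))
v=np.array([.163,.987]); u=np.array([.987,-.163]); d=np.array(c)-[534.3,262]; print('riser frame x,y',d@u,d@v)
o=get_obs();print(o['ee_pos'],o['ft_force'],o['t'])
E
python3 cart.py p1.png
```

```text
t: 5.75
ee_pos: [486.6, -14.8, 80.2]
orientation: [-3.131, 0.256, 0.0]
ft_force: [0.1, 0.1, 0.9]
width: 87.7
rect (509.3814697265625, 119.64790344238281) (116.84423065185547, 146.31338500976562) 80.69660186767578 ztop [ 77.89927153 103.64983212 114.13704563]
riser frame x,y -1.3911976409911637 -144.56323973693847
[486.6165651  -14.66065822  80.14528036] [ 0.10017557 -0.06317203  0.04228421] 5.8
```

View pics/p1.png

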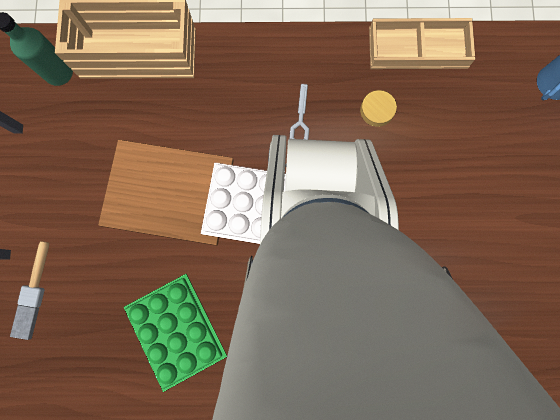

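The carton follows straight: its front is on the riser, its angle is 80.7° and its leading edge is at about (205,235) px. I keep pushing.

```bash
python3 -m inch '[{"tx":0,"ty":-0.6,"tz":0,"ax":0,"ay":0,"az":0,"jaw":1},{"tx":0,"ty":-0.8,"tz":0,"ax":0,"ay":0,"az":0,"jaw":1},{"tx":0,"ty":-1,"tz":0,"ax":0,"ay":0,"az":0,"jaw":1},{"tx":0,"ty":-1,"tz":0,"ax":0,"ay":0,"az":0,"jaw":1},{"tx":0,"ty":-1,"tz":0,"ax":0,"ay":0,"az":0,"jaw":1},{"tx":0,"ty":-1,"tz":0,"ax":0,"ay":0,"az":0,"jaw":1},{"tx":0,"ty":-1,"tz":0,"ax":0,"ay":0,"az":0,"jaw":1},{"tx":0,"ty":-1,"tz":0,"ax":0,"ay":0,"az":0,"jaw":1},{"tx":0,"ty":-1,"tz":0,"ax":0,"ay":0,"az":0,"jaw":1},{"tx":0,"ty":-0.8,"tz":0,"ax":0,"ay":0,"az":0,"jaw":1},{"tx":0,"ty":-0.5,"tz":0,"ax":0,"ay":0,"az":0,"jaw":1},{"tx":0,"ty":-0.3,"tz":0,"ax":0,"ay":0,"az":0,"jaw":1}]'
python3 cart.py p2.png
```

```text
t: 7.3
ee_pos: [502.9, 83.5, 80.2]
orientation: [3.131, -0.257, -0.0]
ft_force: [-0.6, -1.4, 0.9]
width: 88.0
rect (532.722412109375, 259.1495666503906) (38.168495178222656, 145.07400512695312) 83.40387725830078 ztop [ 75.68289371 104.31578729 112.64117189]
riser frame x,y -1.092458612060502 -3.0705245422363205
[502.91705273  83.63450968  80.18663452] [0.84093799 0.79930796 0.95835524] 7.35
```

```bash
python3 -m inch '[{"tx":0,"ty":-0.6,"tz":0,"ax":0,"ay":0,"az":0,"jaw":1},{"tx":0,"ty":-0.9,"tz":0,"ax":0,"ay":0,"az":0,"jaw":1},{"tx":0,"ty":-1,"tz":0,"ax":0,"ay":0,"az":0,"jaw":1},{"tx":0,"ty":-1,"tz":0,"ax":0,"ay":0,"az":0,"jaw":1},{"tx":0,"ty":-1,"tz":0,"ax":0,"ay":0,"az":0,"jaw":1},{"tx":0,"ty":-1,"tz":0,"ax":0,"ay":0,"az":0,"jaw":1},{"tx":0,"ty":-1,"tz":0,"ax":0,"ay":0,"az":0,"jaw":1},{"tx":0,"ty":-1,"tz":0,"ax":0,"ay":0,"az":0,"jaw":1},{"tx":0,"ty":-0.9,"tz":0,"ax":0,"ay":0,"az":0,"jaw":1},{"tx":0,"ty":-0.6,"tz":0,"ax":0,"ay":0,"az":0,"jaw":1},{"tx":0,"ty":-0.3,"tz":0,"ax":0,"ay":0,"az":0,"jaw":1},{"tx":0,"ty":-0.3,"tz":0,"ax":0,"ay":0,"az":0,"jaw":1}]'
python3 -m inch '[{"tx":0,"ty":0,"tz":0,"ax":0,"ay":0,"az":0,"jaw":1},{"tx":0,"ty":1,"tz":0,"ax":0,"ay":0,"az":0,"jaw":1},{"tx":0,"ty":1,"tz":0,"ax":0,"ay":0,"az":0,"jaw":1},{"tx":0,"ty":0,"tz":-3,"ax":0,"ay":0,"az":0,"jaw":1},{"tx":0,"ty":0,"tz":-5,"ax":0,"ay":0,"az":0,"jaw":1},{"tx":0,"ty":3,"tz":-5,"ax":0,"ay":0,"az":0,"jaw":1},{"tx":0,"ty":6,"tz":-1,"ax":0,"ay":0,"az":0,"jaw":1},{"tx":0,"ty":6,"tz":0,"ax":0,"ay":0,"az":0,"jaw":1},{"tx":0,"ty":6,"tz":0,"ax":0,"ay":0,"az":0,"jaw":1},{"tx":0,"ty":6,"tz":0,"ax":0,"ay":0,"az":0,"jaw":1},{"tx":0,"ty":6,"tz":0,"ax":0,"ay":0,"az":0,"jaw":1},{"tx":0,"ty":6,"tz":0,"ax":0,"ay":0,"az":0,"jaw":1}]'
python3 cart.py p3.png
python3 - <<'E'
from h import *
np.set_printoptions(precision=1,suppress=True)
for nm in ['top','scene']:
    im,W=cloud(nm); save('q_'+nm+'.png',im); np.save(nm+'.npy',W)
    for t in ['outer_bin','inner_bin','bike_bell']:
        for m in masks_of(nm,t):
            p=W[m['pixels']]; p=p[~np.isnan(p[:,0])]
            print(nm,t,round(m['score'],2),m['location'],np.median(p,0),np.percentile(p,2,axis=0),np.percentile(p,98,axis=0))
a=cv2.imread('pics/q_top.png')[130:280,200:400];b=cv2.imread('pics/q_scene.png')[150:300,200:400]
cv2.imwrite('pics/q.png',np.hstack([cv2.resize(a,(400,300)),cv2.resize(b,(400,300))]))
E
```

```text
t: 8.85
ee_pos: [518.5, 178.0, 80.2]
orientation: [3.131, -0.257, -0.0]
ft_force: [0.5, -0.5, 0.5]
width: 88.1
t: 10.35
ee_pos: [450.3, -228.9, 220.3]
orientation: [3.131, -0.258, 0.001]
ft_force: [1.2, 0.8, -0.6]
width: 87.8
rect (535.2578735351562, 276.4656066894531) (190.04852294921875, 146.2071075439453) 80.59048461914062 ztop [ 74.62582339 101.39983166 111.10465462]
riser frame x,y -1.4124727111815958 14.433687188720711
[ 449.73869851 -234.78164513  220.55340487] [-1.0394496  -4.94830035  0.41678952] 10.4
top outer_bin 0.56 [255.2, 178.7] [514.5  80.9  73.4] [421.  -42.7   8.6] [570.7 143.1  77.4]
top inner_bin 0.92 [277.4, 205.7] [509.   37.7   8. ] [435.8 -35.1   3.9] [557.7 129.2  64.9]
top bike_bell 0.77 [251.4, 220.9] [481.9  89.   34.8] [460.1  63.2   7.4] [507.6 114.5  44.2]
scene outer_bin 0.88 [302.1, 221.7] [549.9  40.5  54.4] [418.8 -49.1   1.4] [571.3 140.4  76.4]
scene inner_bin 0.72 [278.1, 202.9] [454.6  42.7  35.9] [432.3 -43.2   6. ] [537.2 130.   64.9]
scene bike_bell 0.89 [307.1, 206.9] [490.8  79.   32.2] [456.6  55.9   7.5] [508.2 107.5  45.6]
```

View pics/q.png

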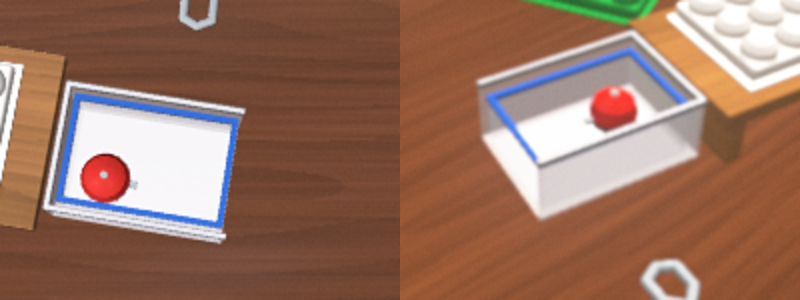

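The carton lies on the riser at riser (-1.4, +14.4) mm. The inner bin has its blue rim clearly visible, with the bell at the left in it (about (251,221) px in the full top view). Next I measure both bins.

Run:
```python
from h import *
W=np.load('top.npy'); im=cv2.cvtColor(cv2.imread('pics/q_top.png'),cv2.COLOR_BGR2RGB).astype(int)
c=viewer.get_calibration('top')
# project pixels on plane z=63 (inner rim) / 75
Rm=R.from_rotvec(c['rvec']).as_matrix();C=-Rm.T@np.array(c['tvec'])
v,u=np.mgrid[:420,:560];d=np.stack([(u-c['cx'])/c['fx'],(v-c['cy'])/c['fy'],np.ones(u.shape)],-1)@Rm
def plane(h): return (C+d*((h-C[2])/d[...,2])[...,None])[...,:2]
reg=(W[...,0]>380)&(W[...,0]<600)&(W[...,1]>-80)&(W[...,1]<160)
uu=np.array([.987,-.163]);vv=np.array([.163,.987])
def rep(m,h):
    p=plane(h)[m].astype(np.float32); cc,s,a=cv2.minAreaRect(p)
    print(m.sum(),cc,s,a,'riser frame',(np.array(cc)-[534.3,262])@uu,(np.array(cc)-[534.3,262])@vv)
blue=(im[...,2]-im[...,0]>60)&reg
rep(blue,63)
z=W[...,2]; g=reg&(z>70)&(z<80)&((im.max(-1)-im.min(-1))<30)
g=cv2.morphologyEx(g.astype(np.uint8),cv2.MORPH_OPEN,np.ones((2,2)))>0
rep(g,75)
```

```text
877 (496.843017578125, 46.4495964050293) (168.18629455566406, 112.69252014160156) 80.63751983642578 riser frame -1.8353258644103512 -218.8537364830017
831 (494.1463928222656, 47.4464225769043) (181.1541290283203, 132.4515838623047) 80.60548400878906 riser frame -4.659377164459185 -218.30941888656616
```

```bash
python3 to.py 486.9 -14.1 16
```

```text
tool x angle -9.272919888937071 pos [ 451.772 -225.26   220.134] t 10.8 ft [-1.262 -0.566  0.064]
cm in tool: [  0.069 -21.402  20.418]
```

```bash
python3 -m inch '[{"tx":0,"ty":-3.6,"tz":0,"ax":0,"ay":0,"az":0,"jaw":0.5},{"tx":0,"ty":-5,"tz":0,"ax":0,"ay":0,"az":0,"jaw":0.5},{"tx":0,"ty":-5,"tz":0,"ax":0,"ay":0,"az":0,"jaw":0.5},{"tx":0,"ty":-4.8,"tz":2,"ax":0,"ay":0,"az":0,"jaw":0.5},{"tx":0,"ty":-3,"tz":5,"ax":0,"ay":0,"az":0,"jaw":0.5},{"tx":0,"ty":0,"tz":4,"ax":0,"ay":0,"az":0,"jaw":0.5},{"tx":0,"ty":0,"tz":0.5,"ax":0,"ay":0,"az":0,"jaw":0.5},{"tx":0,"ty":0,"tz":0,"ax":0,"ay":0,"az":0,"jaw":0.5},{"tx":0,"ty":0,"tz":0,"ax":0,"ay":0,"az":0,"jaw":0.5}]'
python3 to.py 486.9 -14.1 16
```

```text
t: 11.92
ee_pos: [487.7, -15.6, 106.7]
orientation: [-3.131, 0.258, -0.004]
ft_force: [0.4, 0.7, -0.6]
width: 44.1
tool x angle -9.40511625052136 pos [487.736 -15.634 106.737] t 11.925 ft [ 0.36   0.669 -0.564]
cm in tool: [-0.133 -0.135  9.073]
```

```bash
python3 -m inch '[{"tx":-0.1,"ty":-0.1,"tz":1,"ax":0,"ay":0,"az":0,"jaw":0.5},{"tx":0,"ty":0,"tz":2,"ax":0,"ay":0,"az":0,"jaw":0.5},{"tx":0,"ty":0,"tz":2,"ax":0,"ay":0,"az":0,"jaw":0.5},{"tx":0,"ty":0,"tz":2,"ax":0,"ay":0,"az":0,"jaw":0.5},{"tx":0,"ty":0,"tz":1.5,"ax":0,"ay":0,"az":0,"jaw":0.5},{"tx":0,"ty":0,"tz":0.5,"ax":0,"ay":0,"az":0,"jaw":0.5},{"tx":0,"ty":0,"tz":0,"ax":0,"ay":0,"az":0,"jaw":0.5}]'
python3 to.py 450.2 -237 16
```

```text
t: 12.8
ee_pos: [485.7, -14.3, 15.1]
orientation: [-3.131, 0.257, 0.0]
ft_force: [0.1, -0.3, -0.0]
width: 43.7
tool x angle -9.393747557601609 pos [485.702 -14.305  15.125] t 12.8 ft [ 0.052 -0.331 -0.037]
cm in tool: [ 0.132 22.55  -0.087]
```

```bash
python3 -m inch '[{"tx":0,"ty":0.4,"tz":0,"ax":0,"ay":0,"az":0,"jaw":0.5},{"tx":0,"ty":0.3,"tz":0,"ax":0,"ay":0,"az":0,"jaw":0.5},{"tx":0,"ty":0.3,"tz":0,"ax":0,"ay":0,"az":0,"jaw":0.5},{"tx":0,"ty":0.4,"tz":0,"ax":0,"ay":0,"az":0,"jaw":0.5},{"tx":0,"ty":0.5,"tz":0,"ax":0,"ay":0,"az":0,"jaw":0.5},{"tx":0,"ty":0.6,"tz":0,"ax":0,"ay":0,"az":0,"jaw":0.5},{"tx":0,"ty":0.6,"tz":0,"ax":0,"ay":0,"az":0,"jaw":0.5},{"tx":0,"ty":0.6,"tz":0,"ax":0,"ay":0,"az":0,"jaw":0.5},{"tx":0,"ty":0.6,"tz":0,"ax":0,"ay":0,"az":0,"jaw":0.5},{"tx":0,"ty":0.6,"tz":0,"ax":0,"ay":0,"az":0,"jaw":0.5},{"tx":0,"ty":0.5,"tz":0,"ax":0,"ay":0,"az":0,"jaw":0.5},{"tx":0,"ty":0.3,"tz":0,"ax":0,"ay":0,"az":0,"jaw":0.5}]'
python3 - <<'E'
from h import *
im,W=cloud('scene'); save('s1.png',im[140:340,180:440])
E
```

```text
t: 14.3
ee_pos: [476.3, -70.8, 15.2]
orientation: [3.131, -0.257, -0.0]
ft_force: [-0.1, 1.2, 1.4]
width: 43.5
```

View pics/s1.png

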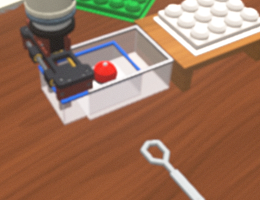

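The inner bin is sliding out, with the bell (crop pixel (105,72)) riding along in it.

```bash
python3 -m inch '[{"tx":0,"ty":0.4,"tz":0,"ax":0,"ay":0,"az":0,"jaw":0.5},{"tx":0,"ty":0.6,"tz":0,"ax":0,"ay":0,"az":0,"jaw":0.5},{"tx":0,"ty":0.7,"tz":0,"ax":0,"ay":0,"az":0,"jaw":0.5},{"tx":0,"ty":0.7,"tz":0,"ax":0,"ay":0,"az":0,"jaw":0.5},{"tx":0,"ty":0.7,"tz":0,"ax":0,"ay":0,"az":0,"jaw":0.5},{"tx":0,"ty":0.7,"tz":0,"ax":0,"ay":0,"az":0,"jaw":0.5},{"tx":0,"ty":0.7,"tz":0,"ax":0,"ay":0,"az":0,"jaw":0.5},{"tx":0,"ty":0.7,"tz":0,"ax":0,"ay":0,"az":0,"jaw":0.5},{"tx":0,"ty":0.7,"tz":0,"ax":0,"ay":0,"az":0,"jaw":0.5},{"tx":0,"ty":0.7,"tz":0,"ax":0,"ay":0,"az":0,"jaw":0.5},{"tx":0,"ty":0.7,"tz":0,"ax":0,"ay":0,"az":0,"jaw":0.5},{"tx":0,"ty":0.7,"tz":0,"ax":0,"ay":0,"az":0,"jaw":0.5}]'
python3 -m inch '[{"tx":0,"ty":0.7,"tz":0,"ax":0,"ay":0,"az":0,"jaw":0.5},{"tx":0,"ty":0.7,"tz":0,"ax":0,"ay":0,"az":0,"jaw":0.5},{"tx":0,"ty":0.7,"tz":0,"ax":0,"ay":0,"az":0,"jaw":0.5},{"tx":0,"ty":0.7,"tz":0,"ax":0,"ay":0,"az":0,"jaw":0.5},{"tx":0,"ty":0.7,"tz":0,"ax":0,"ay":0,"az":0,"jaw":0.5},{"tx":0,"ty":0.7,"tz":0,"ax":0,"ay":0,"az":0,"jaw":0.5},{"tx":0,"ty":0.7,"tz":0,"ax":0,"ay":0,"az":0,"jaw":0.5},{"tx":0,"ty":0.7,"tz":0,"ax":0,"ay":0,"az":0,"jaw":0.5},{"tx":0,"ty":0.6,"tz":0,"ax":0,"ay":0,"az":0,"jaw":0.5},{"tx":0,"ty":0.6,"tz":0,"ax":0,"ay":0,"az":0,"jaw":0.5},{"tx":0,"ty":0.5,"tz":0,"ax":0,"ay":0,"az":0,"jaw":0.5},{"tx":0,"ty":0.3,"tz":0,"ax":0,"ay":0,"az":0,"jaw":0.5}]'
python3 to.py 450.2 -237 16
python3 - <<'E'
from h import *
im,W=cloud('scene'); save('s2.png',im[140:340,140:440])
E
```

```text
t: 15.85
ee_pos: [463.3, -149.9, 15.2]
orientation: [3.131, -0.257, -0.0]
ft_force: [0.1, 0.9, -0.4]
width: 43.6
t: 17.35
ee_pos: [450.9, -224.7, 15.2]
orientation: [3.131, -0.257, 0.0]
ft_force: [0.8, 0.9, 1.4]
width: 44.0
tool x angle -9.397695556905044 pos [ 450.926 -224.736   15.192] t 17.35 ft [0.815 0.877 1.426]
cm in tool: [ 0.129  1.222 -0.081]
```

View pics/s2.png

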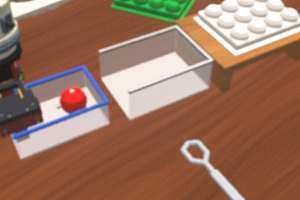

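The bin is clear of the outer bin, with the bell (crop pixel (72,98)) inside. I push about 1.3 cm more, back off, lift out and check.

```bash
python3 -m inch '[{"tx":0,"ty":0.4,"tz":0,"ax":0,"ay":0,"az":0,"jaw":0.5},{"tx":0,"ty":0.5,"tz":0,"ax":0,"ay":0,"az":0,"jaw":0.5},{"tx":0,"ty":0.3,"tz":0,"ax":0,"ay":0,"az":0,"jaw":0.5},{"tx":0,"ty":0,"tz":0,"ax":0,"ay":0,"az":0,"jaw":0.5},{"tx":0,"ty":-0.8,"tz":0,"ax":0,"ay":0,"az":0,"jaw":0.5},{"tx":0,"ty":0,"tz":0,"ax":0,"ay":0,"az":0,"jaw":0.5},{"tx":0,"ty":0,"tz":-2,"ax":0,"ay":0,"az":0,"jaw":0.5},{"tx":0,"ty":0,"tz":-4,"ax":0,"ay":0,"az":0,"jaw":0.5},{"tx":0,"ty":0,"tz":-5,"ax":0,"ay":0,"az":0,"jaw":0.5},{"tx":0,"ty":0,"tz":-6,"ax":0,"ay":0,"az":0,"jaw":0.5},{"tx":0,"ty":5,"tz":-3,"ax":0,"ay":0,"az":0,"jaw":0.5},{"tx":0,"ty":5,"tz":0,"ax":0,"ay":0,"az":0,"jaw":0.5}]'
python3 -m inch '[{"tx":0,"ty":5,"tz":0,"ax":0,"ay":0,"az":0,"jaw":0.5},{"tx":0,"ty":5,"tz":0,"ax":0,"ay":0,"az":0,"jaw":0.5},{"tx":0,"ty":0,"tz":0,"ax":0,"ay":0,"az":0,"jaw":0.5},{"tx":0,"ty":0,"tz":0,"ax":0,"ay":0,"az":0,"jaw":0.5},{"tx":0,"ty":0,"tz":0,"ax":0,"ay":0,"az":0,"jaw":0.5}]'
python3 cart.py fin.png
python3 - <<'E'
from h import *
np.set_printoptions(precision=1,suppress=True)
im,W=cloud('top'); im=im.astype(int)
blue=(im[...,2]-im[...,0]>60)&(W[...,0]>380)&(W[...,0]<600)&(W[...,1]<20)&(W[...,1]>-300)&(W[...,2]>40)&(W[...,2]<75)
p=W[blue];c,s,a=cv2.minAreaRect(p[:,:2].astype(np.float32));print('inner',c,s,a,np.percentile(p[:,2],[5,50,95]))
uu=np.array([.987,-.163]);vv=np.array([.163,.987]); o=np.array([534.3,262])
for q in (-4,0): print('outer frame',(np.array(c)-o)@uu-q,(np.array(c)-o)@vv+217)
for x0,x1 in ((-1,0),(0,1)):
  w=p[:, :2]-c; k=((w@vv>40)if x1 else (w@vv<-40)); print('rim z',np.median(p[k,2]))
for t in ['bike_bell','wax_tin','bottle_opener']:
    for m in masks_of('top',t): 
        q=W[m['pixels']]; print(t,round(m['score'],2),m['location'],np.nanmedian(q,0))
E
```

```text
t: 18.9
ee_pos: [435.5, -328.7, 218.7]
orientation: [3.128, -0.253, 0.008]
ft_force: [-0.3, -0.2, -0.8]
width: 44.0
t: 19.52
ee_pos: [417.9, -424.3, 215.1]
orientation: [-3.131, 0.255, 0.001]
ft_force: [0.4, 0.3, -0.0]
width: 44.0
rect (535.53515625, 277.5428161621094) (192.2982177734375, 146.02920532226562) 80.5701675415039 ztop [ 74.70716685 101.37390348 111.03679575]
riser frame x,y -1.3143798156737834 15.54209002075196
[ 418.00600244 -424.39004313  215.19279324] [-0.05510555  1.03140743  1.36141018] 19.575
inner (460.7419128417969, -170.73141479492188) (168.7773895263672, 112.52141571044922) 80.76243591308594 [57.3 60.  62.4]
outer frame 1.9333885864258322 -222.09587460937496
outer frame -2.0666114135741678 -222.09587460937496
rim z 60.003463324783766
rim z 60.11593798890838
bike_bell 0.71 [354.4, 238.2] [ 446.1 -122.5   32.4]
wax_tin 0.74 [377.7, 105.2] [ 727.2 -179.8   25.2]
bottle_opener 0.89 [303.6, 123.0] [705.9 -14.6   8.9]
```

View pics/fin.png

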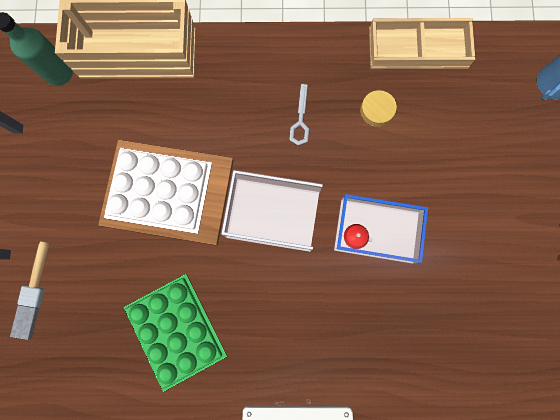

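The final top view agrees with the plan, but the arm I expected near column 500 doesn't show. I check with the scene camera before handing in.

Run:
```python
from h import *
a,_=cloud('scene');b,W=cloud('top'); save('c.png',np.hstack([a,b])[:, ::1][::1]); 
im=cv2.imread('pics/c.png'); cv2.imwrite('pics/c.png',cv2.resize(im,(800,300)))
o=get_obs();print(o['t'],o['ee_pos'],o['qpos'],o['qvel'])
c=viewer.get_calibration('top'); print(cv2.projectPoints(np.array([[418,-424,215.],[418,-424,350],[200,-200,600]]),c['rvec'],c['tvec'],np.array([[c['fx'],0,c['cx']],[0,c['fy'],c['cy']],[0,0,1]]),None)[0][:,0])
```

```text
19.875 [ 417.8899106  -425.38052525  215.29242293] [-8.14226867e-01  3.89761185e-01  1.70139569e+00 -2.53144406e-05
  1.05030248e+00 -6.50935246e-01] [-0.00548412  0.0015991  -0.00231435 -0.00114258  0.00130305  0.00135747]
[[564.37022589 242.68073308]
 [633.35602165 233.97110644]
 [644.96076304 535.57744296]]
```

View pics/c.png

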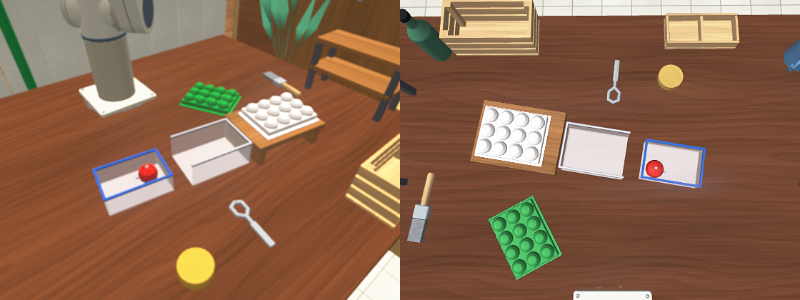

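The arm projects to column 564 and beyond, so it is simply out of the top camera's frame. Both views agree, so I hand in.

```bash
python3 -c "
from workcell import ctrl
print(ctrl.close_job())"
```

```text
the job is handed in; nothing more can be done
None
```

I slid the white egg-carton shell along the rims onto the riser. Then I drew the inner bin, with the bell in it, out of the open end, and handed the job in at about 20 s. The hand-in gives no verdict, so these are my own last measurements:

| Item | Measured | Allowed |
|---|---|---|
| Egg carton in the riser frame | x -1 mm, y +15 mm, flat with domes up | x ±45 mm, y -25 to +60 mm |
| Inner bin from the outer bin | about 222 mm along -y, within 2 mm sideways | 188 to 300 mm, within 90 mm sideways |
| Inner bin rim height | 60 mm at both ends, so it is flat on the bench | underside below 6 mm |
| Bell | inside the inner bin, towards its +y end | inside the inner bin |

- **Gap:** the inner bin is about 49 mm clear of the outer bin's opening.
- **Bystanders:** the brass tin reads within 2 mm of its first position. The opener's reading moved 5 mm because more of it was in view; nothing came near it.
- **Arm:** it is parked well clear and touches nothing.
- **Uncertain point:** my two measurements of the outer bin's position differ by a few millimetres, which is small against the tolerances. No other check failed.

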